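# Clip a tong cup into the cookie bin on the scale and put the tongs in it

### The arm

A 6-joint arm with a two-finger parallel gripper is mounted at the origin on the work surface. World frame = base frame: x ahead of the robot, y to its left, z up, the work surface at z = 0. Lengths are in m, angles in rad, forces in N, time in s.
With the tool pointing down it reaches from about 0.275 to 1 m from the base axis. Payload 8.4 kg.
Tool frame: the origin (TCP) lies on the centre line of the jaws, within the pads' length; the fingertips stand 17 mm ahead of it and the grasp point (between the pads) lies 2 mm behind it (bot.tcp_to_tips is the y of the fingertips in the tool frame, in m); y points along the fingers, z is the direction in which the jaws open and shut, and the axes are right-handed (so a half turn about y gives the same grasp; the last joint's range is limited). The gripper opens to 85 mm and grips with 20 to 120 N. Pads are 22 mm wide; open, the fingers measure 114 mm over their backs; the gripper's body (76 mm by 85 mm) begins 54 mm behind the grasp point. The pads swing forward as they close: fully open they stand 13 mm farther back than shut.
Start: joints at [1.114, 0.353, 1.633, -0, 1.155, -0.002], TCP at [0.275, 0.561, 0.248] pointing down, gripper open.
Joint ranges: [-2.63, 2.63], [-0.92, 2.1], [0.06, 2.66], [-1.3, 4.44], [0, 2.69], [-3.02, 3.02]. Speed limits (rad/s): [2.22, 2.22, 2.79, 3.14, 3.14, 3.14].

### API

Orientations are given as a unit quaternion [x, y, z, w].
In Python, from workcell import bot, hand, kinematics, get_obs, vision, hand_in gives the robot as it stands. The module is installed in compiled form; this text tells all that it offers. Calls block until the motion is done:
- bot.reach(position, orientation): joint-space move of the TCP to a pose.
- bot.servo_line(position, ori=None, velocity=0.15): straight line of the TCP; ori=None keeps the orientation; velocity is the mean speed in m/s.
- bot.goto_joints(angles): joint-space move.
- hand.move_gripper(opening, strength=None): finger opening in m; strength is the grip in N (None keeps the last); returns when the fingers have stopped.
- bot.dwell(seconds).
- kinematics.solve_ik(position, orientation): joint angles nearest the present ones, or None.
- get_obs(): the state.
- vision.read_camera(name): name is "side" or "top"; returns a dict with "frame" (384x512x3 uint8, red, green, blue), "intrinsics" (3x3 intrinsics, pixels), "dist" ([k1, k2, p1, p2, k3] as OpenCV has them; the pictures are not rectified), "view" (4x4, takes a point from world to camera coordinates). Camera axes: x right, y down, z forward; pixel columns grow to the right and rows downward; lengths in m; the calibration is good to about 2 mm. A picture is of the moment at which its call begins. There is no depth.
A pose or a line that the arm cannot do raises bot.IKError and nothing moves.
- hand_in(): hands the job in, once; it reports no verdict.
The state is a dict: "time_s": time; "joint_pos": joint angles; "joint_vel": joint speeds; "joint_efforts": joint torques, N m; "position": TCP position; "orientation": TCP orientation; "wrist_force": force on the tool from outside, world axes, zero at the start; "ft_torque": the same for the moment, N m; "gripper_width": finger opening in m.
Only numpy, scipy, OpenCV 4.12 (cv2) and the standard library are available. Lean on these libraries where they do the work, as an engineer would, in place of code of your own. Each camera call takes 0.05 s, during which the arm holds its last target.

### The job

Fit out the chocolate-cookie bin on the scale for self-service, like its neighbour: hook the loose steel tong cup's sprung clip over the middle of the bin wall nearest the robot, so that the cup hangs inside, and push it down until its bend sits fully home on the rim, without driving the springy scale down onto its stop. Then take the tongs from the black stand and set them gently, tips down, in the hung cup. Keep the bin where it stands on the scale, and leave everything else alone.

Things in the scene. Friction and masses are not known exactly. Their poses are not given: they have to be found in the camera images.
- cup_center (a point): The loose tong cup: a rigid open-topped stainless steel box, 40 mm deep (x) x 54 wide (y) x 58 high, walls 2.5, floor 3, about 0.17 kg, standing upright on the counter. This point is on the cup's vertical axis, 39 above its underside; z up. Its -x side carries the clip, which stands up to 78. The two side walls (54 apart outside) are free to be gripped.
- cup_bend (a point): The clip: the cup's back wall (outer face 20 to -x of the axis) rises as a 40 mm wide strip, bends over to -x and comes down as a lip (29 to 31.5 to -x, lower end 48 above the underside). Site: underside of the bend, mid-width, 24.5 to -x and 75 above the underside; it rests on the bin's rim when fully home. Bend 14 x 40, 3 thick. Axes as the cup's.
- cup_spring (a point): Bulge of the 24 mm wide leaf spring folded up inside the lip: 68 above the cup's underside, 2.5 clear of the back's outer face; at the lip's lower end the opening is 7.5. The bin's 5 wall must push the spring aside over the last 25, which takes up to 8 to 12 N downwards, some 5 N of it to the very end; the cup's weight alone does not seat it. Axes as the cup's.
- cup_floor (a point): Centre of the upper face of the loose tong cup's floor, 3 mm above its underside. The cup is 35 (x) x 49 (y) inside. Axes as the cup's.
- choc_bin: The chocolate-cookie bin (dark brown cookies, no cup in it): an open cream plastic bin 160 (x) x 200 (y) x 110 mm high, walls 5 with a plain square rim, about 2 kg, standing loose on the scale's pan. Origin: centre of its underside, z up; its -x wall (outer face at x = -80) is the one nearest the robot. Cookies fill it to at most 32 above its underside.
- scale_pan (a joint): How far the scale's sprung pan is down (m, grows downwards, about 0 with the bin alone at the start). The pan gives 1.25 mm per N of push, damped, and comes up again when let go, so the bin sinks away under a push; it meets its stop at 0.034.
- scale: White mechanical dial scale under the chocolate-cookie bin, fixed: base 240 x 190 x 32 mm high, from 155 to -x (apron with the round dial) to 85 to +x of the origin; steel pan 150 x 180, its top 75 above the counter at joint value 0. Origin: on the counter under the pan's centre; z up, x away from the dial.
- plain_bin: The golden-cookie bin, standing on the counter: same size and axes, already fitted with a cup and tongs (up to 210 mm above the counter) on its -x wall. Leave alone.
- tongs_center (a point): The loose tongs: steel with black grips, locked shut and rigid, standing tips down in the black stand, 170 mm high, 0.10 kg. This point is on their long axis, half-way up (85 above the tips); z points from tips to handle end. Across x they measure 25 (over the two arms, flat black grips from 86 to 150 above the tips), across y 18; the tips are 24 across y and 13 across x.
- tongs_tip (a point): Lower end of the tongs, on their long axis. Axes as above.
- tong_stand: The black stand of the tongs, fixed: foot 90 x 80 x 8 mm with an open square tube 42 (x) x 36 (y) outside, walls 4, rising to 80 above the counter, its floor 12 above the counter. Origin: centre of the underside; axes as the tongs'.
- loaf_a: Kraft bag with a loaf, 90 x 120 x 180 mm high, loose bystander. Origin at the underside.
- loaf_b: Another kraft bag with a loaf, same size, bystander.
- jam_jar: Red jam jar, 68 mm across, 95 high, bystander.
- honey_jar: Amber honey jar, 68 mm across, 95 high, bystander.
- ticket_stand: Small wooden foot 40 x 70 mm with a blank upright paper ticket, 61 high, bystander.
There are look-alikes about, which are no part of the job. What is shaped like the part that bears tongs_center but green or yellow is not meant.

How it is judged:
On the way, in this order (a step that is already met when the one before it is completed fails the run):
1. the cup hangs inside the chocolate-cookie bin, its clip pushed home on the middle of the near wall (z of cup_bend in the frame of choc_bin between 0.106 and 0.112 m and x of cup_bend in the frame of choc_bin between -0.084 and -0.071 m and y of cup_bend in the frame of choc_bin between -0.035 and 0.035 m and x of cup_floor in the frame of choc_bin above -0.07 m and angle between cup_center's own z axis and vertical below 0.12 rad), for 0.3 s.
2. the tongs stand in the hung cup, tips down on its floor (all of step 1 and z of tongs_tip in the frame of cup_floor between -0.004 and 0.008 m and horizontal distance between tongs_tip and cup_floor below 0.024 m and angle between tongs_center's own z axis and vertical below 0.35 rad and horizontal distance between tongs_center and cup_center below 0.05 m), for 0.2 s.
At the end, for the whole second after the job is handed in: The clip's bend sits on the rim of the chocolate-cookie bin's near wall (within 2 mm), within 35 mm of its middle, the cup upright inside (0.12 rad); the tongs stand tips down on the cup's floor (within 8 mm, leaning under 0.35 rad); the bin is within 25 mm of the scale's middle (all of step 2 and horizontal distance between choc_bin and scale below 0.025 m); the robot touches nothing.
It fails at once if the scale's pan is driven down onto its stop (33.5 mm) (value of joint scale_pan above 0.0335 m).
It fails at once if the chocolate-cookie bin is shoved off its place (over 25 mm from the middle of the scale) (horizontal distance between choc_bin and scale above 0.025 m).
It fails at once if the tongs are dropped into the cup (faster than 0.5 m/s inside it) or jammed down (over 30 N) (contact force between tongs and tong_cup above 30 N or (horizontal distance between tongs_tip and cup_floor below 0.03 m and z of tongs_tip in the frame of cup_floor below 0.055 m and linear speed of tongs above 0.5 m/s)).
It fails at once if another thing on the counter is disturbed (over 20 mm) (distance of any of plain_bin, loaf_a, loaf_b, jam_jar, honey_jar, ticket_stand from where it was at the start of the episode above 0.02 m).
It also fails if it takes over 67 s, if anything falls off the work surface, if the arm or the gripper's body presses on something with over 40 N, if the wrist force passes 120 N, or if a joint passes its speed limit or range.

## Working session

There is one attempt and no reset: what is moved stays moved. The work goes in short steps, each a Python script; the robot and the scene stay as the last script left them, time stands still between calls to the robot, and variables do not carry over. Pictures are saved under pics/ and viewed, and the job is handed in when it is done.

```bash
mkdir -p pics; ls; python3 - <<'E'
from workcell import bot, hand, kinematics, get_obs, vision
import cv2,numpy as np,pickle
d={}
for n in("side","top"):
    r=vision.read_camera(n); d[n]=r
    cv2.imwrite(f"pics/{n}0.png",cv2.resize(r["frame"][:,:,::-1],(800,600),interpolation=cv2.INTER_CUBIC))
    np.set_printoptions(precision=4,suppress=True)
    print(n,r["intrinsics"],r["dist"],r["view"])
pickle.dump(d,open("d0.pkl","wb"))
o=get_obs();print(o)
print(bot.tcp_to_tips)
E
```

```text
pics
side [[429.6712   0.     251.7608]
 [  0.     429.6712 191.7712]
 [  0.       0.       1.    ]] [-0.0673  0.      0.      0.      0.    ] [[ 0.8897 -0.4565  0.0074 -0.4399]
 [-0.3399 -0.6729 -0.657   0.2158]
 [ 0.3049  0.582  -0.7539  1.176 ]
 [ 0.      0.      0.      1.    ]]
top [[407.0563   0.     255.3641]
 [  0.     407.0563 194.2351]
 [  0.       0.       1.    ]] [0.0235 0.     0.     0.     0.    ] [[ 0.0034 -1.      0.0046  0.0098]
 [-0.9934 -0.0039 -0.1143  0.4899]
 [ 0.1143 -0.0042 -0.9934  1.4528]
 [ 0.      0.      0.      1.    ]]
{'time_s': 0.1, 'joint_pos': array([ 1.1136,  0.3536,  1.6341,  0.    ,  1.1552, -0.0024]), 'joint_vel': array([-0.0005, -0.0019, -0.0014,  0.001 , -0.0006, -0.0009]), 'joint_efforts': array([ -0.0014, -60.6352, -34.2826,  -0.0002,   0.004 ,   0.0001]), 'position': array([0.2744, 0.5611, 0.2476]), 'orientation': array([ 0.6893, -0.1595,  0.1593, -0.6885]), 'wrist_force': array([-0.74  , -0.4569,  0.9666]), 'ft_torque': array([-0.0216,  0.008 ,  0.029 ]), 'gripper_width': 0.08550557098537397}
0.017
```

View pics/side0.png

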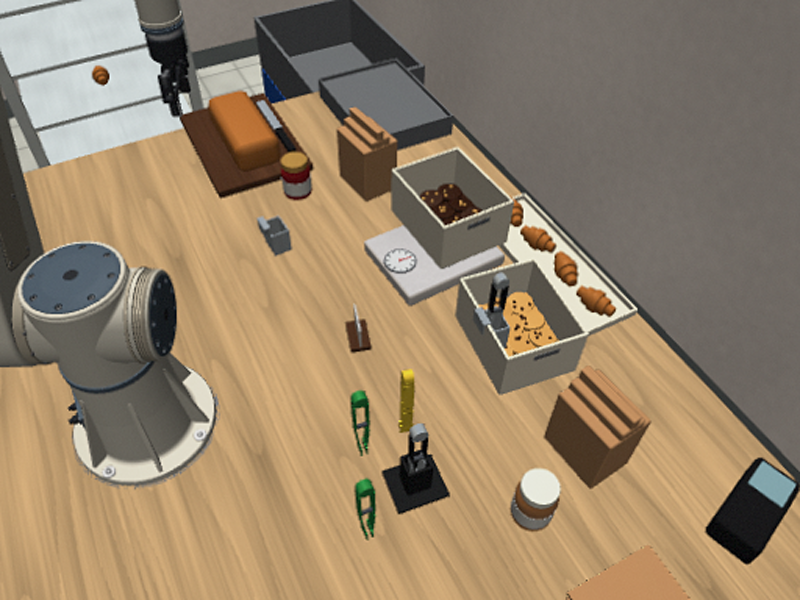

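View pics/top0.png

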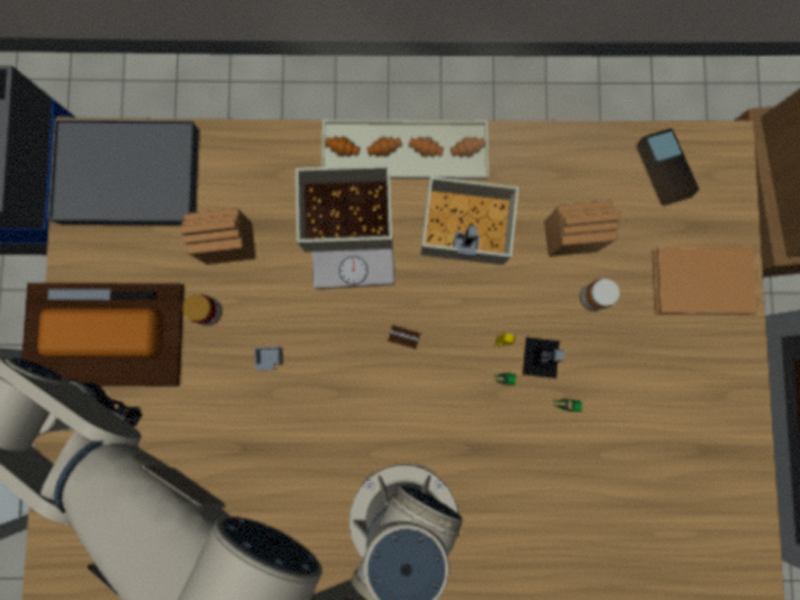

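Candidates in 800x600 pictures:
- **Cup:** the loose grey one at side (274,234) / top (268,358). The fitted one at side (492,318) is not it.
- **Tongs:** the black and steel pair in the black stand at side (418,450) / top (548,356). The green ones at side (360,420) and (366,507) and the yellow ones at (407,400) are look-alikes.

Next, close crops.

```bash
cat > h.py <<'E'
import cv2,numpy as np,pickle
np.set_printoptions(precision=4,suppress=True)
def crop(fr,u0,v0,w,h,s,name,step=10):
    im=cv2.resize(fr[v0:v0+h,u0:u0+w,::-1],None,fx=s,fy=s,interpolation=cv2.INTER_CUBIC)
    for u in range(u0 - u0%step+step,u0+w,step):
        x=int((u-u0+.5)*s); cv2.line(im,(x,0),(x,6),(0,0,255),1); cv2.putText(im,str(u),(x-8,16),0,.35,(0,0,255),1)
    for v in range(v0 - v0%step+step,v0+h,step):
        y=int((v-v0+.5)*s); cv2.line(im,(0,y),(6,y),(0,0,255),1); cv2.putText(im,str(v),(8,y+4),0,.35,(0,0,255),1)
    cv2.imwrite("pics/"+name,im)
def ray(c,uv):
    p=cv2.undistortPoints(np.array([[uv]],float),c["intrinsics"],c["dist"])[0,0]
    R=c["view"][:3,:3];t=c["view"][:3,3]
    return -R.T@t, R.T@np.array([p[0],p[1],1.])
def atz(c,uv,z):
    o,d=ray(c,uv); return o+d*(z-o[2])/d[2]
def proj(c,P):
    P=np.atleast_2d(np.array(P,float)); rv=cv2.Rodrigues(c["view"][:3,:3])[0]
    return cv2.projectPoints(P,rv,c["view"][:3,3],c["intrinsics"],c["dist"])[0][:,0]
def tri(c1,uv1,c2,uv2):
    o1,d1=ray(c1,uv1);o2,d2=ray(c2,uv2)
    A=np.stack([d1,-d2],1); s=np.linalg.lstsq(A,o2-o1,rcond=None)[0]
    a=o1+d1*s[0];b=o2+d2*s[1]; return (a+b)/2,np.linalg.norm(a-b)
E
python3 - <<'E'
from h import *
d=pickle.load(open("d0.pkl","rb"))
s=d["side"]["frame"];t=d["top"]["frame"]
crop(s,150,125,60,45,13,"s_cup.png",5)
crop(t,150,210,50,37,14,"t_cup.png",5)
crop(s,225,85,120,110,5.4,"s_bin.png")
crop(t,180,95,90,95,6.2,"t_bin.png")
crop(s,235,255,65,75,8,"s_tng.png",5)
crop(t,325,205,50,45,13,"t_tng.png",5)
E
```

```text
(no output)
```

View pics/s_cup.png

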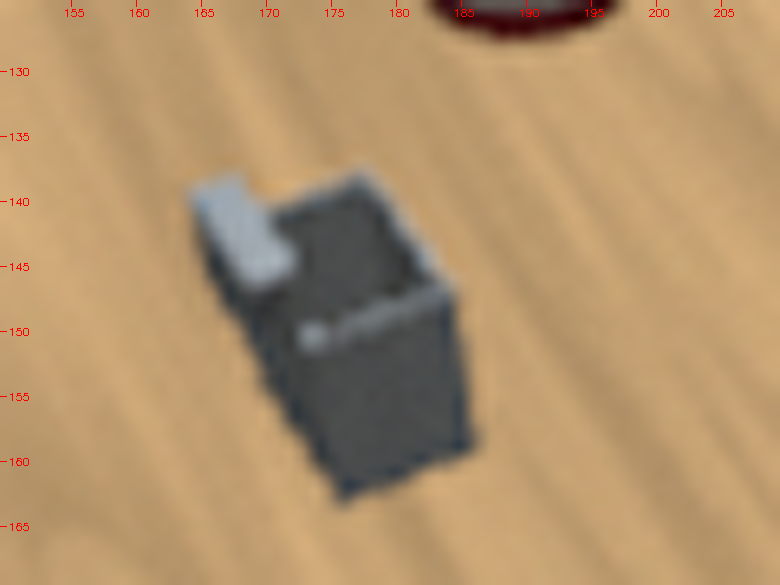

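View pics/t_cup.png

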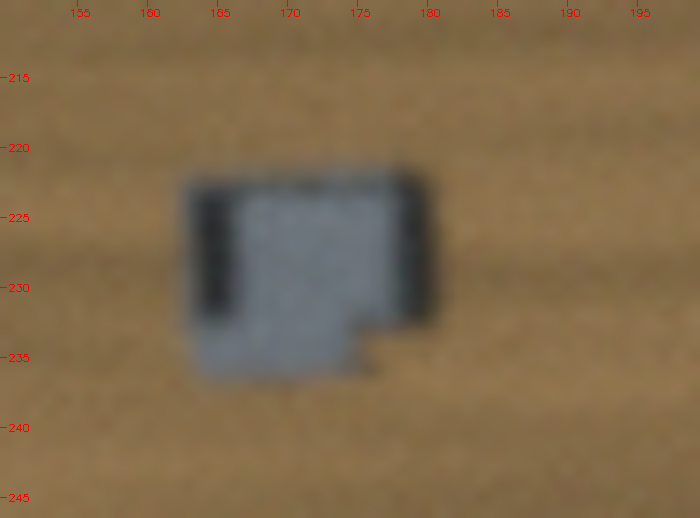

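View pics/s_bin.png

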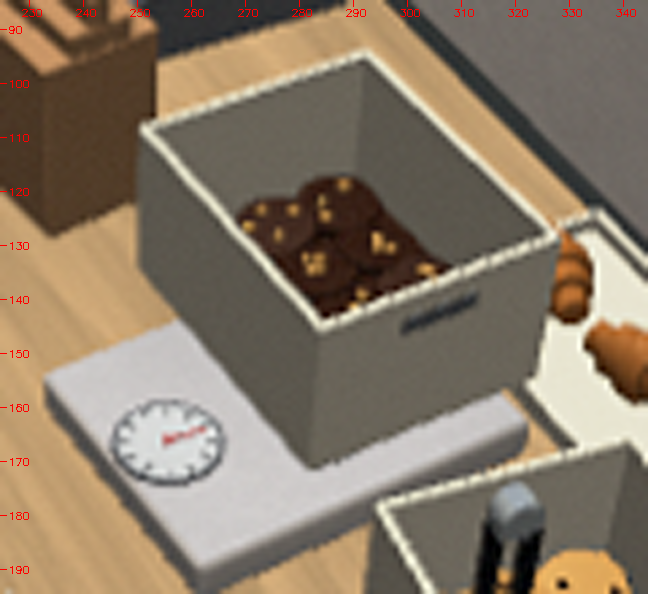

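View pics/t_bin.png

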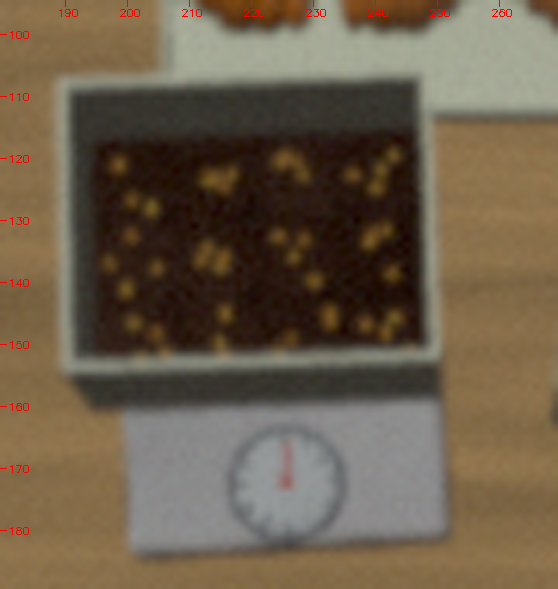

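View pics/s_tng.png

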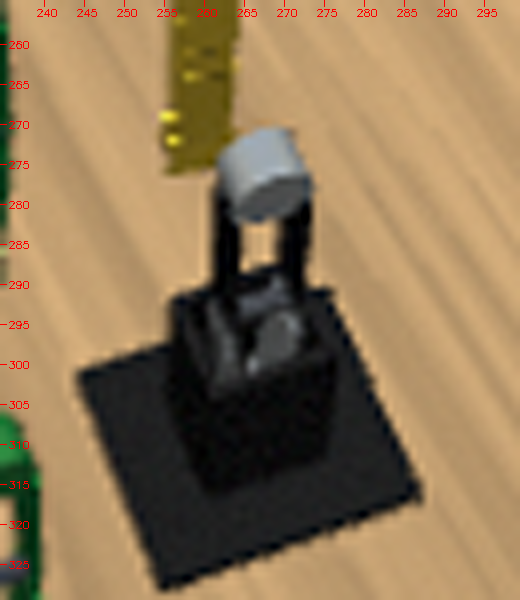

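View pics/t_tng.png

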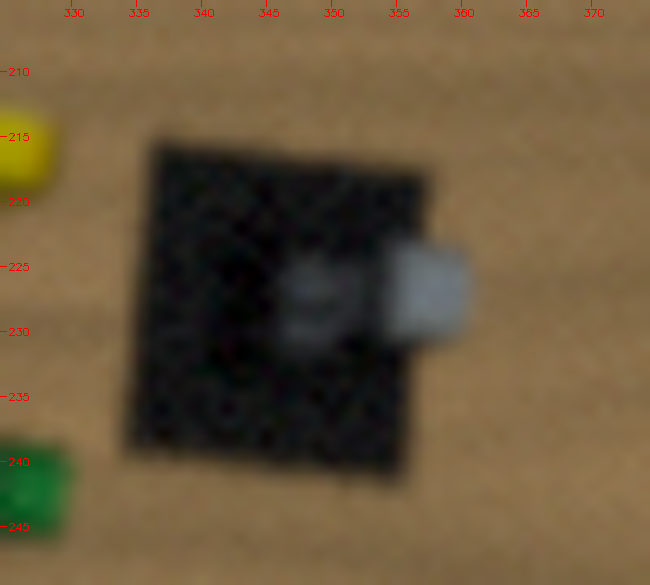

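```bash
cat > fit.py <<'E'
from h import *
from scipy.optimize import least_squares
def fit(cams,obs,x0,zfree=False):
    # obs: list (cam, local xyz, uv); pose x,y,yaw,(z)
    def res(p,full=False):
        c,s=np.cos(p[2]),np.sin(p[2]);z=p[3] if zfree else 0
        r=[]
        for cam,l,uv in obs:
            P=[p[0]+c*l[0]-s*l[1],p[1]+s*l[0]+c*l[1],l[2]+z]
            r.append(proj(cams[cam],P)[0]-uv)
        return np.array(r) if full else np.ravel(r)
    f=least_squares(res,x0,loss="soft_l1",f_scale=.7)
    return f.x,res(f.x,True)
E
cat > run1.py <<'E'
from fit import *
d=pickle.load(open("d0.pkl","rb"))
S,T="side","top"
cup=[(S,(-.02,-.027,0),(175.7,163)),(S,(.02,-.027,0),(186,159)),(S,(.02,-.027,.058),(184.3,146.7)),(S,(.02,.027,.058),(177.2,137.6)),
(S,(-.0315,.02,.078),(164.3,139.1)),(S,(-.0175,.02,.078),(167.8,138)),(S,(-.0175,-.02,.078),(172.3,144.1)),(S,(-.0315,-.02,.078),(169.3,146.8)),
(T,(.02,.027,.058),(162.5,222)),(T,(.02,-.027,0),(180.4,222)),(T,(-.02,-.027,0),(180.2,232.7)),(T,(-.0315,.02,.078),(163.4,236.5)),(T,(-.0315,-.02,.078),(175.6,236.3))]
z=.185
bn=[(S,(-.08,.1,z),(250.4,108)),(S,(.08,.1,z),(292.1,94.1)),(S,(.08,-.1,z),(327.8,127.5)),(S,(-.08,-.1,z),(283.8,145.6)),(S,(-.08,-.1,.075),(282.6,171.2)),
(T,(.08,.1,z),(188.4,106.9)),(T,(.08,-.1,z),(246.9,106.9)),(T,(-.08,-.1,z),(250.5,152.2)),(T,(-.08,.1,z),(189.5,154.7)),(T,(-.08,-.1,.075),(250.5,159)),(T,(-.08,.1,.075),(194.5,160.3))]
sc=[(T,(-.155,.095,.032),(201,184.3)),(T,(-.155,-.095,.032),(252.1,181.6)),(S,(-.155,-.095,.032),(261.5,190.4)),(S,(-.155,.095,.032),(232.8,154.5)),(S,(.085,-.095,.032),(322.1,163.2))]
t=lambda x,y:(325+x/13-.5,205+y/13-.5)
st=[(S,(-.045,.04,.008),(244.2,301.1)),(S,(.045,-.04,.008),(287,316.4)),(S,(-.045,-.04,.008),(254.7,328.2)),
(S,(-.021,.018,.08),(255.8,291.6)),(S,(.021,.018,.08),(275.8,290.7)),(S,(.021,-.018,.08),(276.8,298.2)),(S,(-.021,-.018,.08),(260.8,303.2)),
(T,(.045,.04,.008),t(155,145)),(T,(.045,-.04,.008),t(425,175)),(T,(-.045,-.04,.008),t(400,475)),(T,(-.045,.04,.008),t(130,450))]
for n,o,x0 in(("cup",cup,(.4,.3,0)),("bin",bn,(.7,.15,0)),("scale",sc,(.7,.15,0)),("stand",st,(.4,-.3,0))):
    for zf in (0,1):
        p,r=fit(d,o,list(x0)+[0]*zf,zf);print(n,p)
    print(r.T)
E
python3 run1.py
```

```text
cup [0.369  0.3129 0.0707]
cup [0.3686 0.3109 0.0702 0.0031]
[[-0.1767  0.2682  0.1045  0.3708 -0.8479 -0.4355  0.0371 -0.9249 -0.275
   0.1283  0.8236  0.1614 -0.4426]
 [ 0.4326  0.1459 -0.0894 -0.3765  0.1719 -0.1967  0.7793 -0.4047 -0.0748
  -0.3276 -0.0879 -0.0951 -0.6827]]
bin [0.6872 0.1328 0.0445]
bin [ 0.6873  0.1329  0.0446 -0.0003]
[[-0.7691 -0.1262  0.5471 -0.0631 -1.1095 -0.147   1.477  -0.2086 -0.0963
   0.0327 -0.2459]
 [-0.0088 -0.8134  0.5863  0.0619  0.775   0.1225 -2.134  -0.2837 -0.4062
  -0.3536  0.5574]]
scale [0.6861 0.1264 0.0655]
scale [ 0.6866  0.1275  0.0674 -0.0017]
[[-0.6317  0.3784 -0.3292 -1.6006  0.9154]
 [-0.0946 -0.6606  0.7198 -0.1562 -0.0426]]
stand [ 0.3698 -0.3191 -0.1167]
stand [ 0.3697 -0.3192 -0.1166  0.0005]
[[-0.6269  0.6715 -0.2285 -0.1779 -4.2946  0.3068  0.1511 -0.3076  0.7012
   0.3902 -0.7709]
 [-0.4014  0.0342  0.016   0.1394 -4.2761  0.6625  1.2046 -1.3182 -0.9956
   0.503  -0.2494]]
```

```bash
cat > wire.py <<'E'
from h import *
def box(x0,x1,y0,y1,z0,z1):
    c=[(x,y,z) for z in(z0,z1) for x,y in((x0,y0),(x1,y0),(x1,y1),(x0,y1))]
    e=[(0,1),(1,2),(2,3),(3,0),(4,5),(5,6),(6,7),(7,4),(0,4),(1,5),(2,6),(3,7)]
    return [(c[a],c[b]) for a,b in e]
CUP=box(-.02,.02,-.027,.027,0,.058)+box(-.0315,-.0175,-.02,.02,.075,.078)
BIN=box(-.08,.08,-.1,.1,.075,.185)+box(-.075,.075,-.095,.095,.185,.185)
SC=box(-.155,.085,-.095,.095,0,.032)
ST=box(-.045,.045,-.04,.04,0,.008)+box(-.021,.021,-.018,.018,.008,.08)
TG=box(-.0125,.0125,-.009,.009,.098,.182)
def over(c,u0,v0,w,h,s,name,items):
    im=cv2.resize(c["frame"][v0:v0+h,u0:u0+w,::-1],None,fx=s,fy=s,interpolation=cv2.INTER_CUBIC)
    for segs,p,col in items:
        cc,ss=np.cos(p[2]),np.sin(p[2])
        for a,b in segs:
            P=[(p[0]+cc*l[0]-ss*l[1],p[1]+ss*l[0]+cc*l[1],l[2]+(p[3] if len(p)>3 else 0)) for l in(a,b)]
            q=(proj(c,P)-[u0,v0]+.5)*s
            cv2.line(im,tuple(int(k) for k in q[0]),tuple(int(k) for k in q[1]),col,1,cv2.LINE_AA)
    if name: cv2.imwrite("pics/"+name,im)
    return im
E
python3 - <<'E'
from wire import *
d=pickle.load(open("d0.pkl","rb"))
S=d["side"];T=d["top"]
c=[0.3690,0.3129,.0707];b=[.6872,.1328,.0445];s=[.6861,.1264,.0655];t=[.3698,-.3191,-.1167]
R=(0,0,255);G=(0,255,0)
def pad(ims):
    ims=[cv2.resize(i,(400,300)) for i in ims]; return np.vstack([np.hstack(ims[:2]),np.hstack(ims[2:])])
cv2.imwrite("pics/ov1.png",pad([over(S,150,125,60,45,12,0,[(CUP,c,R)]),over(T,145,210,52,39,12,0,[(CUP,c,R)]),over(S,235,255,100,75,8,0,[(ST,t,R),(TG,t,G)]),over(T,315,205,60,45,12,0,[(ST,t,R),(TG,t,G)])]))
a=over(S,222,85,125,115,4.8,0,[(BIN,b,R),(SC,s,G)]);e=over(T,180,95,90,95,5.8,0,[(BIN,b,R),(SC,s,G)])
a=cv2.resize(a,(420,386));e=cv2.resize(e,(366,386));cv2.imwrite("pics/ov2.png",np.hstack([a,e]))
E
```

```text
(no output)
```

View pics/ov1.png

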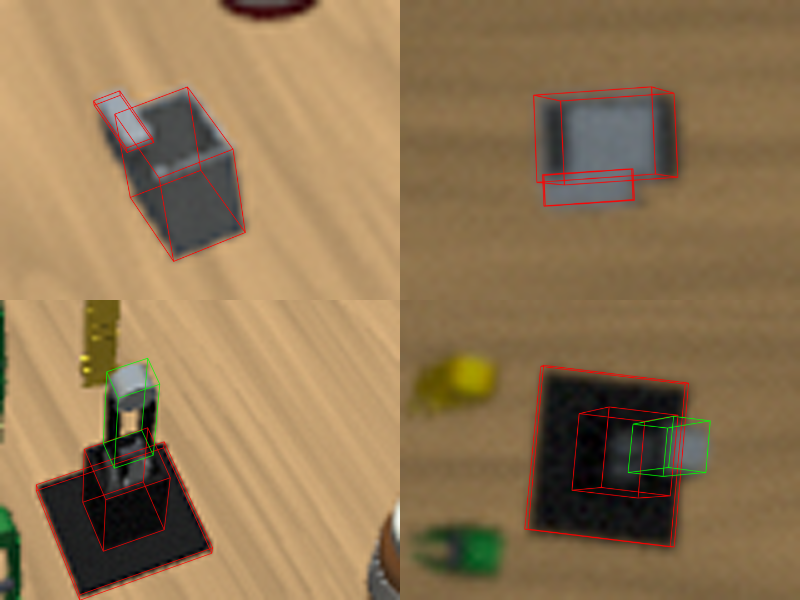

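View pics/ov2.png

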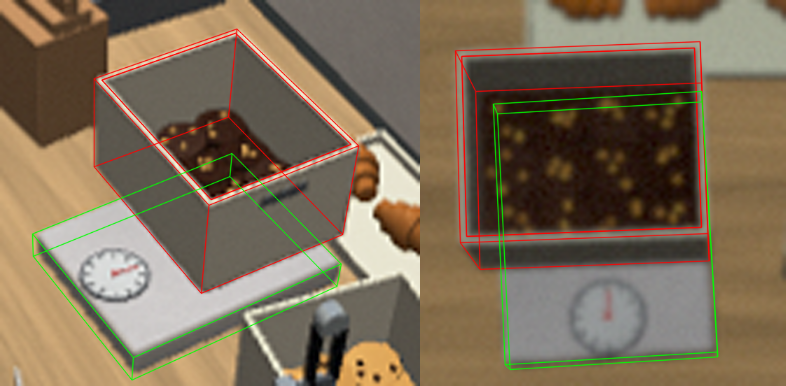

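```bash
cat > mv.py <<'E'
from h import *
from workcell import bot, hand, kinematics, get_obs, vision
from scipy.spatial.transform import Rotation as Ro
def ori(yaw,sgn=1):
    # jaw axis = object y for yaw; tool pointing down
    y=np.array([0,0,-1.]);z=sgn*np.array([-np.sin(yaw),np.cos(yaw),0]);x=np.cross(y,z)
    return Ro.from_matrix(np.stack([x,y,z],1)).as_quat()
def st(m=""):
    o=get_obs();print(m,"t%.2f"%o["time_s"],"p",o["position"],"F",o["wrist_force"],"T",o["ft_torque"],"w%.4f"%o["gripper_width"]);return o
E
python3 - <<'E'
from mv import *
o=get_obs();print(Ro.from_quat(o["orientation"]).as_matrix())
for n,p,y in(("cup",(.366,.3129,.041),.05),("cuphi",(.366,.3129,.28),.05),("bin",(.635,.13,.18),.0445),("tong",(.3698,-.3191,.15),-.1167+np.pi/2),("tong2",(.635,.13,.26),.045+np.pi/2),("tong",(.3698,-.3191,.28),-.1167+np.pi/2)):
    for s in(1,-1):
        try: print(n,s,kinematics.solve_ik(p,ori(y,s)))
        except Exception as e: print(n,s,e)
E
```

```text
[[ 0.8984 -0.0006  0.4393]
 [-0.4393 -0.0011  0.8984]
 [-0.     -1.     -0.0013]]
cup 1 [ 0.7042  0.4495  2.0833 -0.      0.6087 -0.9166]
cup -1 [ 0.7042  0.4495  2.0833 -0.      0.6087  2.225 ]
cuphi 1 [ 0.7042  0.0941  1.8941 -0.      1.1533 -0.9166]
cuphi -1 [ 0.7042  0.0941  1.8941 -0.      1.1533  2.225 ]
bin 1 [ 0.1996  0.4554  1.6407 -0.      1.0455 -1.4157]
bin -1 [ 0.1996  0.4554  1.6407 -0.      1.0455  1.7259]
tong 1 [-0.715   0.2691  2.0099 -0.      0.8626  2.5433]
tong -1 [-0.715   0.2691  2.0099 -0.      0.8626 -0.5983]
tong2 1 [ 0.1996  0.3787  1.5687 -0.      1.1943 -2.987 ]
tong2 -1 [ 0.1996  0.3787  1.5687 -0.      1.1943  0.1546]
tong 1 [-0.715   0.1057  1.8811 -0.      1.1549  2.5433]
tong -1 [-0.715   0.1057  1.8811 -0.      1.1549 -0.5983]
```

```bash
python3 - <<'E'
from mv import *
yw=.06; c=np.array([.369,.3129]); g=c-.004*np.array([np.cos(yw),np.sin(yw)])
bot.reach([*g,.15],ori(yw)); st()
bot.servo_line([*g,.041],velocity=.15); st("down")
hand.move_gripper(.045,100); st("grip")
bot.servo_line([*g,.30],velocity=.2); bot.dwell(.2); st("lift")
d={n:vision.read_camera(n) for n in("side","top")}
pickle.dump(d,open("d1.pkl","wb"))
from wire import *
o=get_obs();p=o["position"]
a=proj(d["side"],[p])[0];b=proj(d["top"],[p])[0];print(a,b)
cv2.imwrite("pics/lift.png",np.hstack([over(d["side"],int(a[0])-25,int(a[1])-30,50,60,8,0,[]),over(d["top"],int(b[0])-25,int(b[1])-30,50,60,8,0,[])]))
E
```

```text
t1.19 p [0.3655 0.3135 0.1504] F [-0.1355  0.0542 -1.0168] T [ 0.0316  0.0048 -0.0356] w0.0852
down t2.07 p [0.3653 0.3132 0.0415] F [ 0.3279 -1.0214 -0.1148] T [-0.0544  0.006   0.0174] w0.0857
grip t2.49 p [0.3655 0.313  0.0422] F [-1.1936 -0.9402 11.1298] T [-0.3161  0.2773  0.031 ] w0.0527
lift t4.13 p [0.3648 0.3124 0.2992] F [ 0.75   -0.3408 -1.1117] T [-0.016   0.0433  0.0136] w0.0529
[164.0314  83.5929] [153.0227 225.5799]
```

View pics/lift.png

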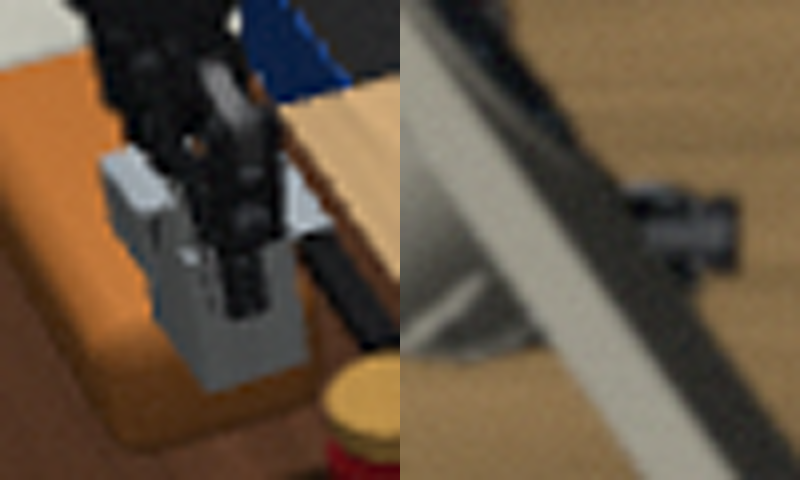

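```bash
cat > bp.py <<'E'
import numpy as np
by=.043; B=np.array([.6872,.1328]); ex=np.array([np.cos(by),np.sin(by)]); ey=np.array([-ex[1],ex[0]])
def tcp(lx,ly=0,off=.004): # cup axis at local lx -> tcp xy
    return B+ex*(lx-off)+ey*ly
E
python3 - <<'E'
from mv import *; from bp import *; from wire import *
p=tcp(-.043)
bot.reach([*p,.30],ori(by)); st()
bot.servo_line([*p,.140+.042+.004],velocity=.12); bot.dwell(.15); st("in")
d={n:vision.read_camera(n) for n in("side","top")}
pickle.dump(d,open("d2.pkl","wb"))
b=[*B,by]
cv2.imwrite("pics/in.png",cv2.resize(np.hstack([over(d["side"],225,70,110,110,5,0,[]),over(d["top"],175,85,110,110,5,0,[])]),(800,400)))
E
```

```text
t5.48 p [0.6395 0.1317 0.3001] F [ 0.2736  0.3723 -1.5068] T [-0.0222 -0.0124  0.0151] w0.0525
in t6.73 p [0.6407 0.1309 0.1869] F [-0.7737  0.1412 -1.5489] T [-0.0029  0.0865 -0.0365] w0.0527
```

View pics/in.png

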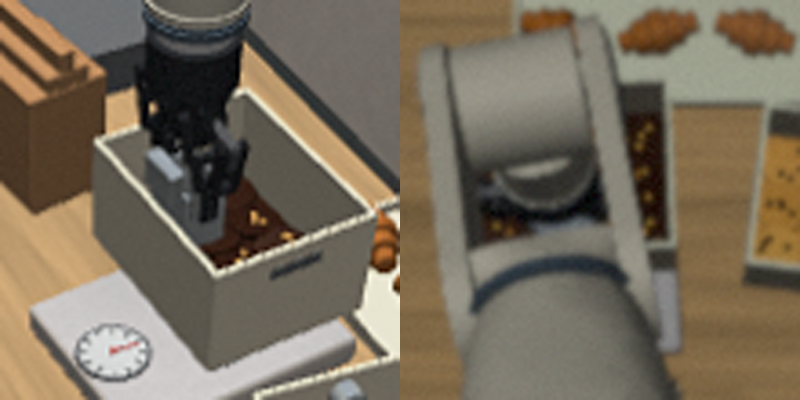

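```bash
python3 - <<'E'
from mv import *; from bp import *
f0=np.mean([(bot.dwell(.02),get_obs()["wrist_force"])[1] for _ in range(8)],0);print(f0)
for lx in list(np.arange(-.049,-.0605,-.001)):
    bot.servo_line([*tcp(lx),.186],velocity=.03); 
    f=np.mean([(bot.dwell(.02),get_obs()["wrist_force"])[1] for _ in range(5)],0)-f0
    print("%.4f"%lx,f, (get_obs()["position"][:2]-B)@ex)
    if f[0]>3: break
st()
E
```

```text
[ 0.0008 -0.1567 -1.8168]
-0.0490 [0.1281 0.1911 0.1726] -0.0530037561868896
-0.0500 [-0.0604  0.1285 -0.1707] -0.053981661540608857
-0.0510 [-0.0901  0.308   0.2402] -0.05497927589142775
-0.0520 [0.1077 0.2879 0.3634] -0.056002505402670474
-0.0530 [-0.2423  0.0806 -0.2111] -0.05701392153987831
-0.0540 [ 2.3376  0.2014 -0.3207] -0.05760522330961893
-0.0550 [ 5.4357 -0.0567 -0.2435] -0.05768303049399635
 t9.40 p [0.6296 0.1303 0.1866] F [ 4.8187 -0.5187 -1.6604] T [-0.0919 -0.934  -0.1286] w0.0524
```

```bash
python3 - <<'E'
from mv import *; from bp import *
bot.servo_line([*tcp(-.052),.186],velocity=.03)
f0=np.mean([(bot.dwell(.02),get_obs()["wrist_force"])[1] for _ in range(8)],0);st();print(f0)
z=.186
while z>.125:
    z-=.002
    bot.servo_line([*tcp(-.052),z],velocity=.03)
    f=np.mean([(bot.dwell(.02),get_obs()["wrist_force"])[1] for _ in range(4)],0)-f0
    o=get_obs(); bz=o["position"][2]-.042+.075; F=f[2]
    print("z%.4f bend %.4f gap-to-rim %.4f"%(o["position"][2],bz,bz-(.185-.00125*F)),f,"T",o["ft_torque"],"lx %.4f"%((o["position"][:2]-B)@ex))
    if F>9 or abs(f[0])>8: break
st()
E
```

```text
t9.78 p [0.6308 0.1304 0.1857] F [-0.1261  0.6296 -1.1706] T [-0.0342  0.0426  0.0271] w0.0530
[ 0.1036  0.1691 -1.5603]
z0.1839 bend 0.2169 gap-to-rim 0.0318 [-0.0961 -0.4116 -0.0832] T [ 0.0002 -0.0291  0.0306] lx -0.0561
z0.1819 bend 0.2149 gap-to-rim 0.0296 [ 0.0659 -0.2715 -0.2587] T [0.0777 0.0185 0.008 ] lx -0.0560
z0.1799 bend 0.2129 gap-to-rim 0.0283 [ 0.3323 -0.0804  0.3133] T [0.0109 0.0381 0.0247] lx -0.0560
z0.1779 bend 0.2109 gap-to-rim 0.0255 [-0.2132  0.2238 -0.3401] T [-0.023   0.024   0.0179] lx -0.0560
z0.1759 bend 0.2089 gap-to-rim 0.0232 [ 0.0117  0.2102 -0.6237] T [ 0.0336 -0.0258  0.0233] lx -0.0560
z0.1739 bend 0.2069 gap-to-rim 0.0211 [ 0.2863 -0.4336 -0.6771] T [ 0.03   -0.0286 -0.0277] lx -0.0560
z0.1719 bend 0.2049 gap-to-rim 0.0203 [-1.2728 -0.2513  0.3316] T [-0.0245  0.1039 -0.0091] lx -0.0561
z0.1699 bend 0.2029 gap-to-rim 0.0193 [-2.2223 -0.322   1.1053] T [-0.0055  0.2933  0.0071] lx -0.0562
z0.1679 bend 0.2009 gap-to-rim 0.0190 [-3.8948 -0.0342  2.444 ] T [-0.0457  0.5738 -0.017 ] lx -0.0563
z0.1660 bend 0.1990 gap-to-rim 0.0187 [-4.6967 -0.3365  3.7508] T [-0.0391  0.7482  0.019 ] lx -0.0563
z0.1641 bend 0.1971 gap-to-rim 0.0183 [-5.6847 -0.6818  4.933 ] T [-0.0797  0.9445 -0.0144] lx -0.0563
z0.1622 bend 0.1952 gap-to-rim 0.0171 [-6.3773 -0.5272  5.5796] T [-0.0759  1.0061 -0.0016] lx -0.0564
z0.1602 bend 0.1932 gap-to-rim 0.0163 [-7.6375 -0.2553  6.5366] T [-0.0225  1.1417 -0.0225] lx -0.0566
z0.1581 bend 0.1911 gap-to-rim 0.0136 [-7.5398 -0.3053  5.9988] T [-0.0112  1.2574 -0.0014] lx -0.0567
z0.1561 bend 0.1891 gap-to-rim 0.0121 [-8.7209 -0.563   6.4105] T [-0.0682  1.2366  0.0174] lx -0.0569
 t14.53 p [0.6304 0.1304 0.1561] F [-8.6247 -0.0595  4.8222] T [-0.0682  1.2366  0.0174] w0.0529
```

```bash
python3 - <<'E'
from mv import *; from bp import *
f0=np.array([ 0.1036,0.1691,-1.5603])
z=.156
bot.servo_line([*tcp(-.0533),z],velocity=.03)
ok=0
while z>.115:
    f=np.mean([(bot.dwell(.02),get_obs()["wrist_force"])[1] for _ in range(4)],0)-f0
    o=get_obs(); bz=o["position"][2]-.042+.075; F=f[2]; gap=bz-(.185-.00125*F)
    print("z%.4f gap-to-rim %.4f"%(o["position"][2],gap),f,"Ty %.2f"%o["ft_torque"][1],"lx %.4f"%((o["position"][:2]-B)@ex))
    if F>17 or abs(f[0])>13: break
    z-=.0015
    bot.servo_line([*tcp(-.0533),z],velocity=.03)
st()
E
```

```text
z0.1562 gap-to-rim 0.0097 [-5.5567 -0.3843  4.4511] Ty 0.84 lx -0.0575
z0.1546 gap-to-rim 0.0087 [-5.9579 -0.1387  4.8777] Ty 0.82 lx -0.0575
z0.1531 gap-to-rim 0.0073 [-5.8835 -0.3356  4.932 ] Ty 0.86 lx -0.0575
z0.1516 gap-to-rim 0.0067 [-6.3887 -0.2281  5.6788] Ty 0.84 lx -0.0575
z0.1500 gap-to-rim 0.0037 [-5.74   -0.1831  4.5157] Ty 0.83 lx -0.0575
z0.1485 gap-to-rim 0.0014 [-5.8992 -0.4256  3.9037] Ty 0.81 lx -0.0575
z0.1470 gap-to-rim -0.0005 [-5.691  -0.8471  3.647 ] Ty 0.76 lx -0.0575
z0.1454 gap-to-rim -0.0019 [-5.7924 -0.58    3.7615] Ty 0.71 lx -0.0575
z0.1441 gap-to-rim -0.0016 [-6.3326 -0.1502  5.0862] Ty 0.77 lx -0.0575
z0.1427 gap-to-rim -0.0015 [-6.5847 -0.8587  6.2467] Ty 0.88 lx -0.0575
z0.1413 gap-to-rim -0.0017 [-7.1471 -0.3814  7.1671] Ty 0.90 lx -0.0575
z0.1400 gap-to-rim -0.0020 [-7.6999 -0.5491  8.0716] Ty 1.01 lx -0.0575
z0.1386 gap-to-rim -0.0013 [-8.0664 -0.6359  9.6816] Ty 1.06 lx -0.0575
z0.1372 gap-to-rim -0.0014 [-8.0703 -0.9038 10.6979] Ty 1.16 lx -0.0575
z0.1358 gap-to-rim -0.0014 [-9.1172 -0.3394 11.8139] Ty 1.23 lx -0.0575
z0.1345 gap-to-rim -0.0017 [-8.6804 -0.817  12.671 ] Ty 1.30 lx -0.0575
z0.1331 gap-to-rim -0.0017 [-9.354  -1.4262 13.7823] Ty 1.32 lx -0.0575
z0.1317 gap-to-rim -0.0016 [-10.2285  -1.6515  14.9335] Ty 1.42 lx -0.0575
z0.1303 gap-to-rim -0.0017 [-10.493   -0.9774  16.0103] Ty 1.53 lx -0.0575
z0.1289 gap-to-rim -0.0014 [-11.0617  -1.4165  17.3119] Ty 1.56 lx -0.0575
 t20.87 p [0.6297 0.1304 0.1289] F [-10.776   -1.6254  15.3589] T [-0.1409  1.5552 -0.0698] w0.0528
```

```bash
python3 - <<'E'
from mv import *; from bp import *
p=tcp(-.0533)
bot.servo_line([*p,.1425],velocity=.06); bot.dwell(.1); st("relax")
hand.move_gripper(.078,100); bot.dwell(.1); st("open")
bot.servo_line([*p,.23],velocity=.12); st("up")
bot.servo_line([*(p-[.12,.05]),.33],velocity=.3)
bot.reach([.3698,-.3191,.30],ori(-.1167+np.pi/2,-1)); st()
d={n:vision.read_camera(n) for n in("side","top")}
pickle.dump(d,open("d3.pkl","wb"))
from wire import *
cv2.imwrite("pics/hung.png",cv2.resize(np.hstack([over(d["side"],225,80,110,110,5,0,[]),over(d["top"],175,85,110,110,5,0,[])]),(800,400)))
crop(d["side"]["frame"],235,95,70,55,11,"hs.png",5)
crop(d["top"]["frame"],195,130,60,45,13,"ht.png",5)
E
```

```text
relax t21.37 p [0.6298 0.1304 0.1428] F [-6.7499  0.0676  3.4409] T [ 0.0069  0.8294 -0.0295] w0.0524
open t21.84 p [0.6302 0.1304 0.1425] F [-0.8757 -0.1644 -0.2336] T [-0.0173  0.0311  0.0297] w0.0779
up t22.73 p [0.6295 0.1303 0.2292] F [ 0.0406 -0.0832 -0.516 ] T [0.0048 0.0147 0.0018] w0.0783
 t24.99 p [ 0.3704 -0.3186  0.2999] F [-0.9457 -0.9632  0.7238] T [-0.0253  0.0242 -0.0419] w0.0783
```

View pics/hung.png

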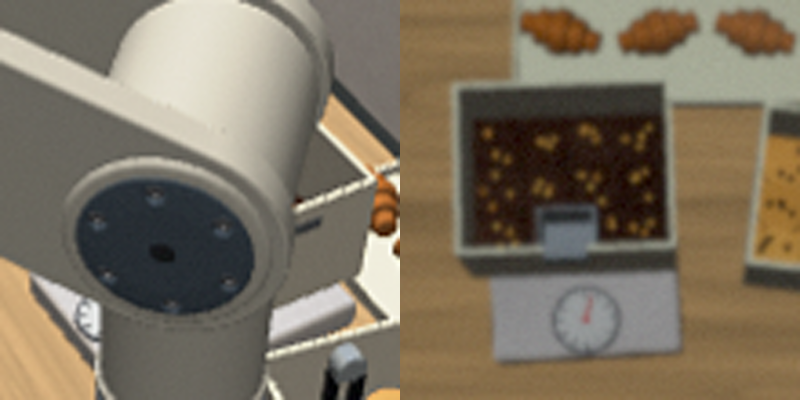

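View pics/hs.png

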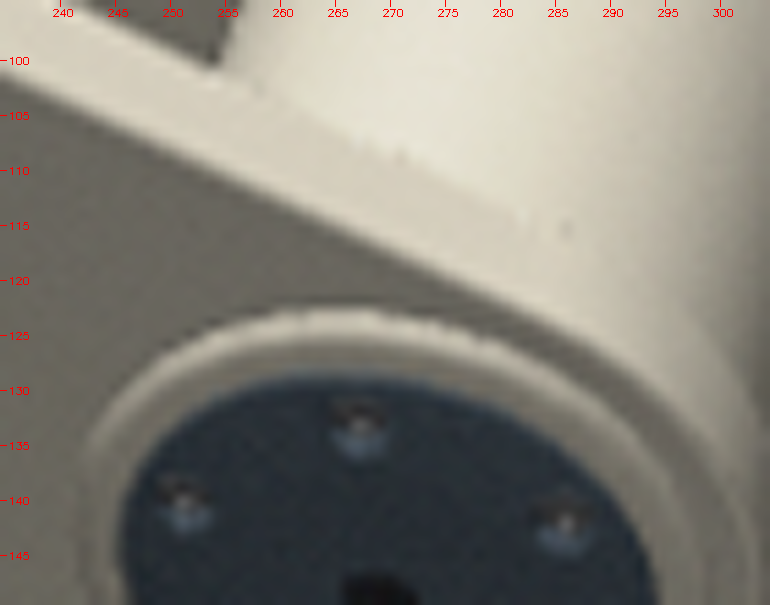

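View pics/ht.png

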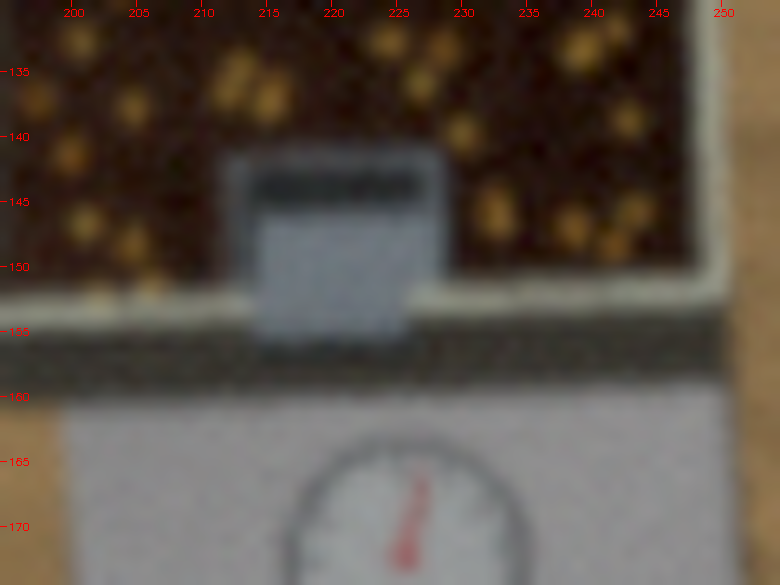

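```bash
python3 - <<'E'
from mv import *
from wire import *
g=[.3698,-.3191]
bot.servo_line([*g,.144],velocity=.15); st("down")
hand.move_gripper(.015,40); st("grip")
bot.servo_line([*g,.36],velocity=.2); bot.dwell(.15); st("lift")
d={n:vision.read_camera(n) for n in("side","top")}
pickle.dump(d,open("d4.pkl","wb"))
p=get_obs()["position"]
a=proj(d["side"],[p])[0];b=proj(d["top"],[p])[0];print(a,b)
cv2.imwrite("pics/lift2.png",np.hstack([over(d["side"],int(a[0])-30,int(a[1])-20,50,75,8,0,[]),over(d["top"],int(b[0])-25,int(b[1])-35,50,75,8,0,[])]))
cv2.imwrite("pics/full.png",cv2.resize(d["side"]["frame"][:,:,::-1],(800,600)))
E
```

```text
down t26.28 p [ 0.3702 -0.3194  0.1447] F [ 0.0098  0.4517 -0.9446] T [-0.0091  0.0529  0.0011] w0.0780
grip t26.81 p [ 0.3699 -0.3193  0.1444] F [-0.6803  0.188   5.1939] T [0.1227 0.3506 0.0493] w0.0247
lift t28.19 p [ 0.3695 -0.3188  0.3589] F [ 0.0413  0.2607 -1.0559] T [-0.014   0.0063  0.0123] w0.0246
[270.983  227.2681] [374.0887 223.8932]
```

View pics/lift2.png

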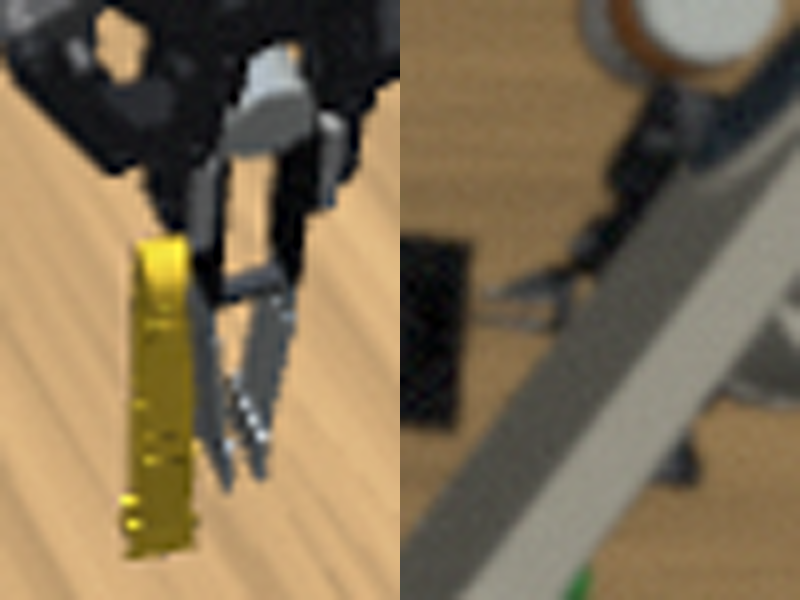

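View pics/full.png

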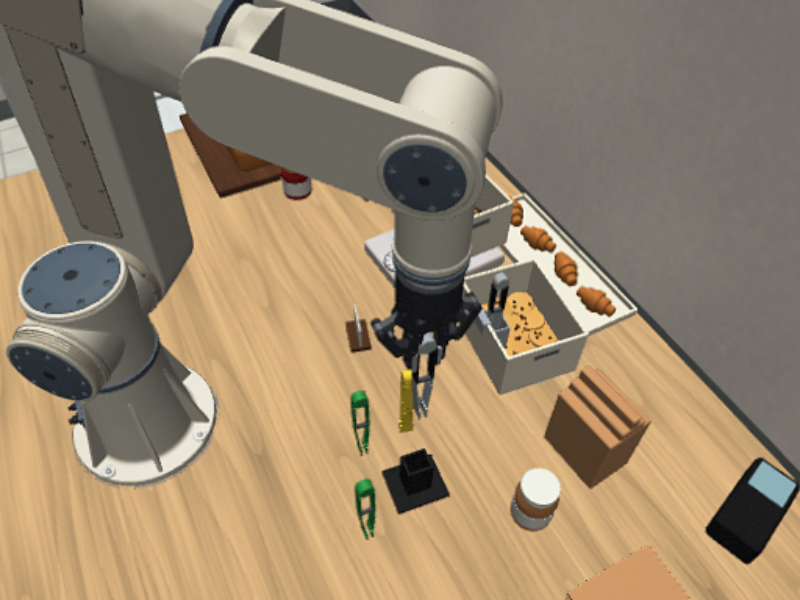

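```bash
python3 - <<'E'
from mv import *; from bp import *; from wire import *
d=pickle.load(open("d4.pkl","rb"))
print("tip",tri(d["side"],(270.1,267.4),d["top"],(359.8,225.6)))
d3=pickle.load(open("d3.pkl","rb"));T=d3["top"]
c=lambda x,y:(195+x/13-.5,130+y/13-.5)
for q in((220,148),(450,152)): print("rim",atz(T,c(*q),.165))
for q in((252,340),(408,340),(262,215),(415,215)): print("bend",atz(T,c(*q),.183))
p=[.632,.1305]
bot.reach([p[0],p[1],.40],ori(by+np.pi/2,-1)); bot.dwell(.2); st()
d={n:vision.read_camera(n) for n in("side","top")}
pickle.dump(d,open("d5.pkl","wb"))
crop(d["side"]["frame"],235,75,80,60,10,"ps.png",5)
crop(d["top"]["frame"],195,100,70,60,10,"pt.png",5)
E
```

```text
tip (array([ 0.3723, -0.3191,  0.208 ]), np.float64(0.0038308287351284716))
rim [0.6532 0.1598 0.165 ]
rim [0.6524 0.1006 0.165 ]
bend [0.5991 0.149  0.183 ]
bend [0.5993 0.1096 0.183 ]
bend [0.6314 0.147  0.183 ]
bend [0.6316 0.1082 0.183 ]
 t30.38 p [0.632  0.1296 0.4001] F [ 1.1777  1.3237 -0.6591] T [-0.0226  0.0034 -0.0048] w0.0244
```

View pics/ps.png

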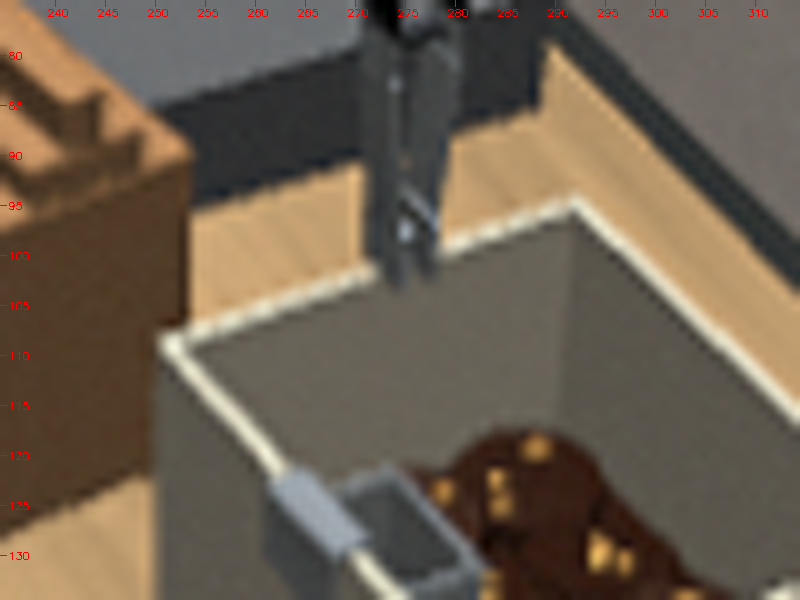

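View pics/pt.png

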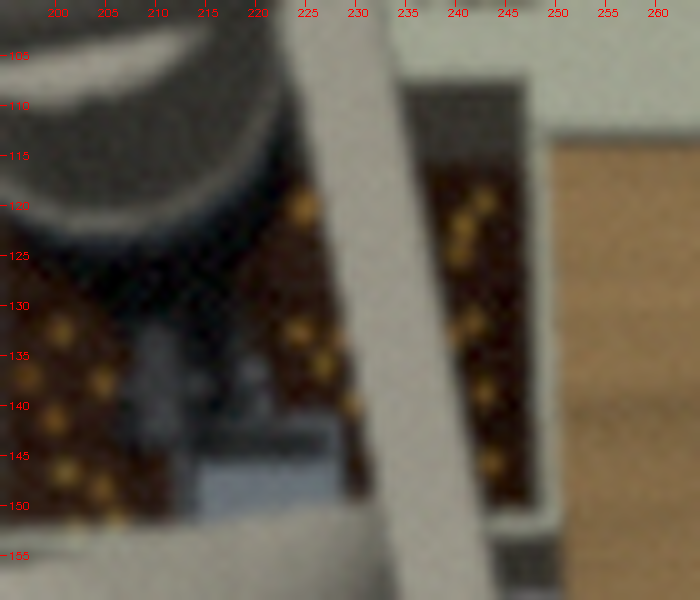

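```bash
python3 - <<'E'
from fit import *
d={"side":pickle.load(open("d5.pkl","rb"))["side"],"top":pickle.load(open("d3.pkl","rb"))["top"]}
S,T="side","top"
o=[(S,(-.0315,.02,.078),(261.7,122.8)),(S,(-.0175,.02,.078),(264,121.3)),(S,(-.0175,-.02,.078),(271.3,129)),(S,(-.0315,-.02,.078),(268,130.3)),
(S,(.02,.027,.058),(274,120.7)),(S,(.02,-.027,.058),(283,131.3)),
(T,(.02,.027,.058),(211.4,140.9)),(T,(.02,-.027,.058),(229.1,141.2)),(T,(-.0315,.02,.078),(213.9,155.7)),(T,(-.0315,-.02,.078),(225.9,155.7))]
p,r=fit(d,o,[.63,.13,.04,.11],True);print("cup",p,"underside z");print(r.T)
# rim now, side: corners -x+y outer, +x+y
bn=[(S,(-.08,.1,0),(250.7,108.2)),(S,(.08,.1,0),(292,94)),(T,(-.08,-.1,0),(250.5,152.6)),(T,(-.08,.1,0),(189.8,155))]
p2,r=fit(d,bn,[.687,.133,.04,.183],True);print("bin rim",p2);print(r.T)
for z in(.24,.25,.26,.268,.275):print(z,proj(d[S],[.632,.1296,z])[0])
E
```

```text
cup [0.6319 0.1294 0.026  0.1082] underside z
[[-0.926   0.7655  0.0965 -0.6436 -0.1327 -0.1222  0.8417 -0.6956  0.0368
   0.2378]
 [-0.1657 -0.06   -0.185  -0.0387  0.615   0.0675  0.4749 -0.1557 -0.4812
  -0.7352]]
bin rim [0.6861 0.1312 0.0374 0.1839]
[[-1.0633  0.1779  0.1409 -0.0266]
 [ 0.2403 -0.1    -0.0386 -0.4918]]
0.24 [273.8177 109.046 ]
0.25 [273.9715 106.322 ]
0.26 [274.1269 103.5665]
0.268 [274.2525 101.3391]
0.275 [274.3633  99.3732]
```

```bash
python3 - <<'E'
from mv import *; from bp import *
p=[.632,.130]
bot.servo_line([*p,.305],velocity=.12); bot.dwell(.15); 
f0=np.mean([(bot.dwell(.02),get_obs()["wrist_force"])[1] for _ in range(8)],0);st();print(f0)
z=.305
while z>.234:
    z-=.005 if z>.252 else .0015
    bot.servo_line([*p,z],velocity=.05)
    f=np.mean([(bot.dwell(.02),get_obs()["wrist_force"])[1] for _ in range(3)],0)-f0
    o=get_obs();print("%.4f"%o["position"][2],f)
    if f[2]>2 or np.hypot(*f[:2])>3: break
st()
d={n:vision.read_camera(n) for n in("side","top")}
pickle.dump(d,open("d6.pkl","wb"))
crop(d["side"]["frame"],235,85,80,60,10,"qs.png",5)
E
```

```text
t31.71 p [0.6322 0.13   0.3056] F [-0.0563 -0.3137 -1.3228] T [-0.0489  0.0136 -0.0495] w0.0244
[ 0.1525  0.0688 -0.9906]
0.2997 [ 0.1312 -0.3819 -0.1302]
0.2947 [ 0.1236 -0.0689  0.4301]
0.2898 [-0.0114 -0.6717 -0.0002]
0.2848 [-0.0326 -0.2028  0.1515]
0.2798 [ 0.01    0.3074 -0.224 ]
0.2748 [-0.1549  0.283   0.0761]
0.2698 [-0.2993 -0.2165 -0.1162]
0.2647 [ 0.0342 -0.6076 -0.3245]
0.2598 [ 0.187  -0.0429 -0.3576]
0.2548 [-0.4076 -0.4831  0.4561]
0.2498 [-0.0551  0.2786 -0.3367]
0.2485 [-0.4097 -0.6328 -0.0758]
0.2469 [0.1766 0.0411 0.0316]
0.2454 [ 0.2734 -0.4805 -0.0699]
0.2439 [-0.2078 -0.6065 -0.154 ]
0.2424 [0.193  0.5953 0.3083]
0.2410 [-0.4287 -0.0013  0.7858]
0.2396 [-0.2835 -0.2586  1.4547]
0.2381 [-0.5202 -0.3401  3.087 ]
 t37.41 p [0.632  0.13   0.2381] F [-0.2787 -0.2484  2.1153] T [ 0.0211  0.1434 -0.0362] w0.0248
```

View pics/qs.png

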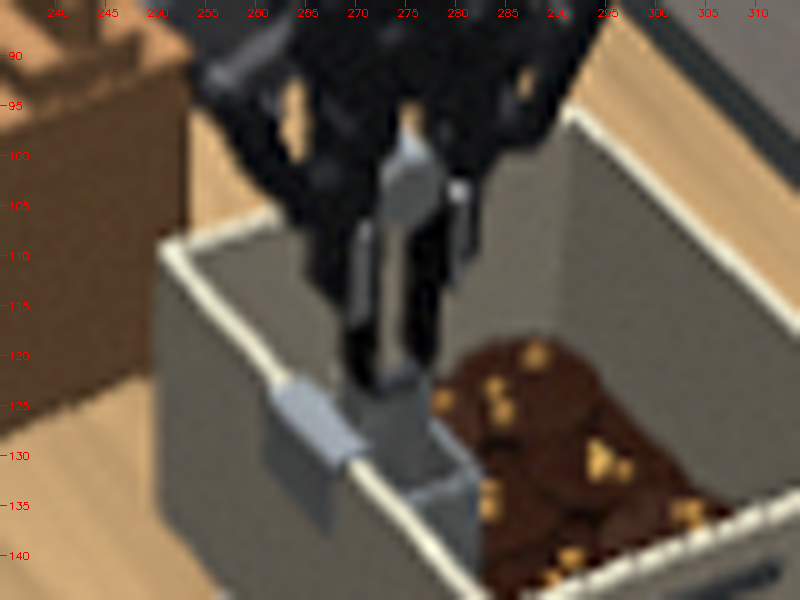

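```bash
python3 - <<'E'
from mv import *; from bp import *
p=[.632,.130]
bot.servo_line([*p,.2395],velocity=.03)
hand.move_gripper(.07,20); bot.dwell(.3); st("open")
bot.servo_line([*p,.35],velocity=.12); st("up")
q=[.40,.33,.40]
bot.reach(q,ori(by+np.pi/2,-1)); bot.dwell(.3); st()
d={n:vision.read_camera(n) for n in("side","top")}
pickle.dump(d,open("d7.pkl","wb"))
crop(d["side"]["frame"],235,85,80,60,10,"fs.png",5)
crop(d["top"]["frame"],180,100,80,60,10,"ft.png",5)
cv2.imwrite("pics/fin.png",cv2.resize(d["side"]["frame"][:,:,::-1],(800,600)))
E
```

```text
open t38.56 p [0.632  0.13   0.2395] F [-0.5435 -0.0031 -0.0429] T [0.0014 0.0083 0.0548] w0.0699
up t39.63 p [0.6316 0.1299 0.3491] F [-0.3075 -0.5397 -0.1217] T [0.0134 0.0002 0.0386] w0.0700
 t41.12 p [0.4006 0.3296 0.3997] F [-0.4257 -0.9881 -0.3399] T [ 0.0234  0.0315 -0.0182] w0.0699
```

View pics/fs.png

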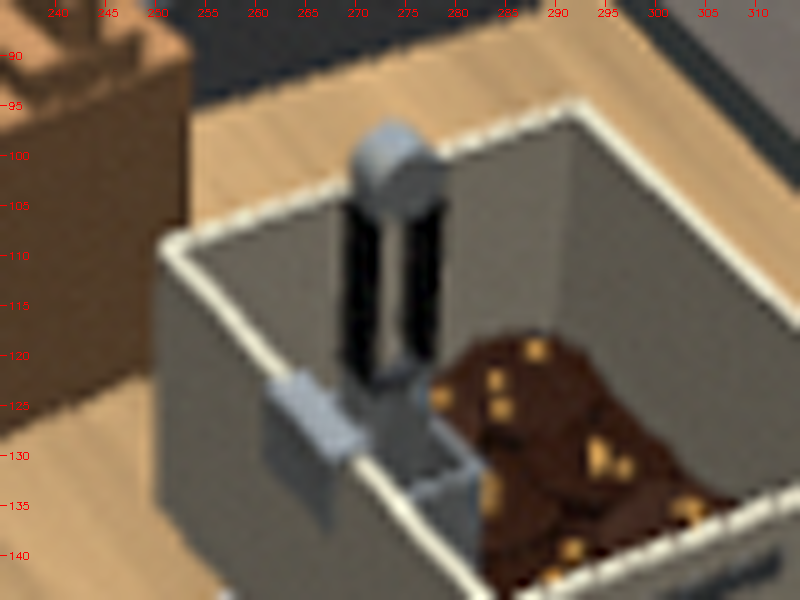

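View pics/ft.png

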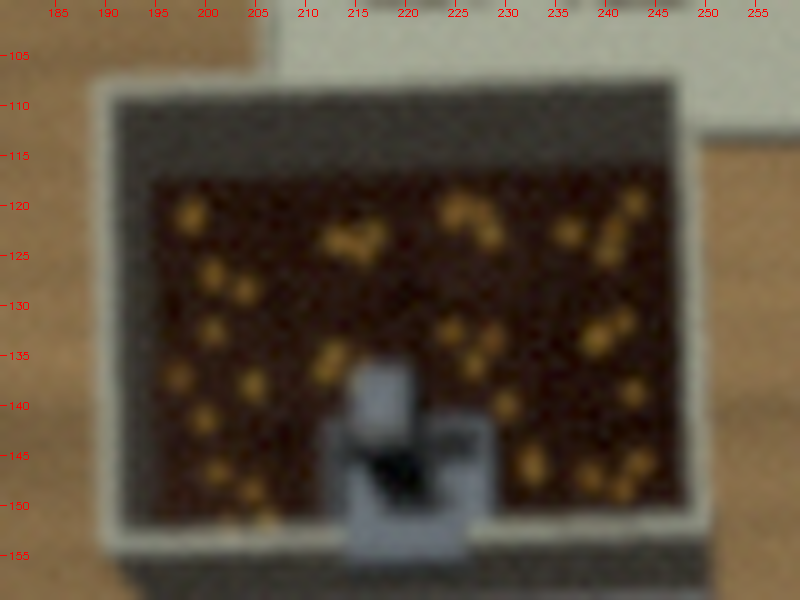

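View pics/fin.png

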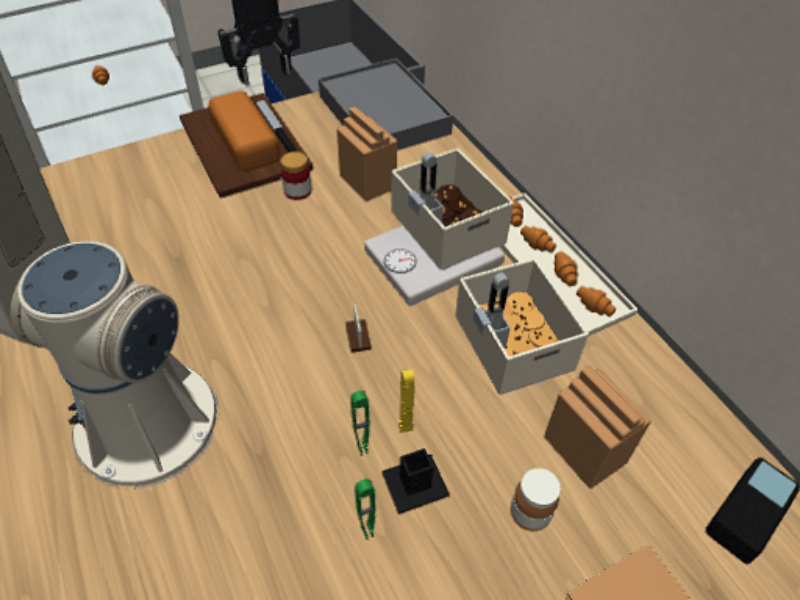

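The tongs stand upright in the hung cup (handle at side (273,100) in the crop). The clip is on the rim at side (266,127) and the bin hasn't shifted. The bystanders look unchanged, so I'm handing in.

```bash
python3 -c "
from workcell import hand_in
print(hand_in())"
```

```text
the job is handed in; nothing more can be done
None
```

I hooked the cup's clip over the middle of the chocolate-cookie bin's near wall and pushed it down. I then set the tongs tips down in the cup and handed the job in at about 41 s. No verdict was reported.

- **Clip seating:** the spring's resistance peaked at about 6.5 N and then fell to 3.6 N. After that the force rose at the pan's own rate, up to about 17 N, which means the bend was on the rim. The pan sank about 24 mm by that estimate, short of its 33.5 mm limit.
- **Height check:** after release, the camera fit put the bend 0.7 mm below my separate estimate of the rim height. The two agree within the 2 mm calibration error.
- **Tongs:** they touched down close to the predicted floor height with about 3 N. The last pictures show them upright in the cup, the bin within about 5 mm of the scale's centre by the fits, the bystanders in place to the eye, and the gripper clear.
- **Disagreement:** one rough measurement of the tongs' tip, taken in the air, came out about 19 mm low because the tip was hard to read in the top view. The later side view and the touchdown height did not support it.

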